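# Set the photometer's filter by clicks and take a reading

### The arm

A 6-joint arm with a two-finger parallel gripper is mounted at the origin on a cart in front of the work surface, level with it; the furniture and walls round the work are solid. World frame = base frame: x ahead of the robot, y to its left, z up, the work surface at z = 0. Lengths are in m, angles in rad, forces in N, time in s.
With the tool pointing down it reaches from about 0.35 to 1 m from the base axis. Payload 7.1 kg.
Tool frame: the origin (TCP) lies between the finger pads; the fingertips stand 22 mm ahead of it and the grasp point (between the pads) lies 3 mm ahead of it; x points along the fingers, y is the direction in which the jaws open and shut, and the axes are right-handed (so a half turn about x gives the same grasp; the last joint's range is limited). The gripper opens to 85 mm and grips with 20 to 120 N. Pads are 22 mm wide; open, the fingers measure 114 mm over their backs; the gripper's body (76 mm by 85 mm) begins 54 mm behind the grasp point. The pads swing forward as they close: fully open they stand 13 mm farther back than shut.
Start: joints at [-0.019, 0.423, 1.63, -0, 1.089, -0.019], TCP at [0.625, 0, 0.253] pointing down, gripper open.
Joint ranges: [-3, 3], [-0.9, 2.11], [0.09, 2.58], [-1.31, 4.45], [0.11, 2.69], [-2.54, 2.54]. Speed limits (rad/s): [2.39, 2.39, 3.01, 3.14, 3.14, 3.14].

### API

Orientations are given as a rotation vector (axis times angle).
In Python, from rig import manip gives the robot as it stands. The module is installed in compiled form; this text tells all that it offers. Calls block until the motion is done:
- manip.move_to(position, orientation): joint-space move of the TCP to a pose.
- manip.servo_line(position, orientation=None, rate=0.15): straight line of the TCP; orientation=None keeps the orientation; rate is the mean speed in m/s.
- manip.set_joints(angles): joint-space move.
- manip.command_gripper(opening, f_grip=None): finger opening in m; f_grip is the grip in N (None keeps the last); returns when the fingers have stopped.
- manip.hold(seconds).
- manip.solve_ik(position, orientation): joint angles nearest the present ones, or None.
- manip.camera(name): name is "scene" or "side" or "wrist"; returns a dict with "image" (420x560x3 uint8, red, green, blue), "fx", "fy", "cx", "cy" (pixels), "k1" (the pictures are not rectified: a ray, as slopes to the right and down, at radius r is drawn at 1 + k1 r^2 times it, then the intrinsics apply), "cam_to_world" (4x4, takes a point from camera to world coordinates); the wrist camera has in their place "mount" (4x4, takes a point from camera to tool coordinates, whose origin is the TCP and whose axes are the tool frame's). Camera axes: x right, y down, z forward; pixel columns grow to the right and rows downward; lengths in m; the calibration is good to about 2 mm. A picture is of the moment at which its call begins: read the wrist's pose just before it. There is no depth.
A pose or a line that the arm cannot do raises manip.IKError and nothing moves.
- manip.sign_off(): hands the job in, once; it reports no verdict.
Readings, each from a call of its own:
- manip.get_time(): time.
- manip.get_joint_positions(): joint angles.
- manip.get_joint_vel(): joint speeds.
- manip.get_tau(): joint torques, N m.
- manip.get_position(): TCP position.
- manip.get_ee_rot(): TCP orientation.
- manip.get_contact_force(): force on the tool from outside, world axes, zero at the start.
- manip.get_torque(): the same for the moment, N m.
- manip.get_width(): finger opening in m.
Only numpy, scipy, OpenCV 4.12 (cv2) and the standard library are available. Lean on these libraries where they do the work, as an engineer would, in place of code of your own. Each camera call takes 0.05 s, during which the arm holds its last target.

### The job

The next reading on the bench photometer needs the filter four places on from the one now set: with a fingertip, push the wing of the click-stop filter dial clockwise (seen from above) through exactly four clicks and no further, so that it rests in its stop. Then press the raised cover of the sample well down fully shut, and last press the read key in front of the cover all the way in and let it spring back; do not press the key before dial and cover are right. Work by light touch alone: do not pinch or force the dial, lift nothing, and leave everything else on the bench lying where it is.

Things in the scene. Friction and masses are not known exactly. Their poses are not given: they have to be found in the camera images.
- photometer: The bench filter photometer: a fixed light-grey case 200 (x) x 250 (y) x 75 mm high, its front sloping down to the robot with a dark blank display. Origin: centre of its underside, on the bench; x to its back, y to its left, z up. On its flat top (the deck, 75 mm up): filter dial at the left, sample well with its cover at the right, read key in front of the cover.
- dial_knob: Dark pointer knob of the filter dial, with one long wing. Origin on its upright axis at deck height (x = 38, y = 60 mm of the photometer); its x axis runs along the wing. Hub 14.5 mm in radius, 27 mm high; skirt 23 mm in radius, 2 to 8 mm above the deck. Twelve small dark dots on the deck, 55 mm from the axis, mark the stops.
- wing_tip (a point): A point on the wing's middle line, 46 mm from the dial's axis, 17 mm above the deck. The wing reaches from the hub to 50 mm from the axis, tapers from 16 mm wide at the hub to 10 mm at 46 mm, and stands from 7 to 26.5 mm above the deck, with a white line on top: a fingertip beside it with its end about 10 mm above the deck can push its flank.
- filter_dial (a joint): Angle of the dial (rad) from the stop where it starts (0), growing clockwise seen from above; the wing starts pointing anywhere towards the photometer's left side. It turns endlessly, with twelve click stops 0.524 rad (30 degrees) apart. In a stop a spring roller holds it: 4 to 5 N at 40 mm starts it, the load falls to nil half-way (15 degrees), then it snaps on by itself into the next stop.
- cover (a joint): Angle of the sample-well cover (rad): 0 shut, starts 0.35 to 0.65 open; growing as its front edge rises. It stays where it is left (hinge friction about 0.035 N m, so 1 N or so on its front edge moves it).
- cover_hinge (a point): Middle of the cover's hinge axis, at the back of the well (x = 91, y = -65 mm of the photometer, 12.5 mm above the deck), along the photometer's y. The cover is a flat grey cap 64 mm wide; shut, it reaches 65 mm forward of the hinge, its top 20.5 mm above the deck. Pressed near its front edge, best down and a little forward along its arc, it closes.
- cover_edge (a point): Middle of the cover's front edge (upper side), 64 mm from the hinge.
- key_top (a point): Middle of the top of the read key, a dark key 20 (x) x 26 (y) mm that stands 9 mm above the deck in a grey frame, in front of the cover, at x = -14, y = -65 mm of the photometer.
- read_key (a joint): Travel of the read key (m): 0 out, 0.005 fully in, downwards; fully in takes 5 N, and it springs back.
- cuvette_box: Bystander: white cuvette box 62x100x39 mm left of the photometer; origin under its centre.
- bottle_small: Bystander: small brown screw-cap bottle, 40 mm across, 75 mm high, left of the photometer; origin under its centre.
- marker_0: Bystander: black marker pen 134 mm long lying on the blue notebook at the far right; origin under its middle.
- petri_10: Bystander: culture dish 90 mm across, 16 mm high, right of the photometer; origin under its centre.
- timer: Bystander: small lab timer 66x66x18 mm, right of the photometer; origin under its centre.
- pipette_1: Bystander: hand pipette 242 mm long lying at the far left; origin on its underside.

How it is judged:
By the outcome, as a careful person would: the job done as asked, in the order asked, and still so for the second after the job is handed in, with the robot touching nothing.
It also fails if it takes over 61 s, if anything falls off the work surface, if the arm or the gripper's body presses on something with over 40 N, if the wrist force passes 120 N, or if a joint passes its speed limit or range.

## Working session

There is one attempt and no reset: what is moved stays moved. The work goes in short steps, each a Python script; the robot and the scene stay as the last script left them, time stands still between calls to the robot, and variables do not carry over. Pictures are saved under pics/ and viewed, and the job is handed in when it is done.

```bash
mkdir -p pics
python3 - <<'E'
from rig import manip
import cv2,numpy as np
print(manip.get_time(),manip.get_position(),manip.get_ee_rot(),manip.get_width())
for n in ["scene","side","wrist"]:
    c=manip.camera(n); cv2.imwrite(f"pics/{n}0.png",c["image"][:,:,::-1])
    print(n,{k:(np.round(v,4).tolist() if k!="image" else 0) for k,v in c.items()})
E
```

```text
0.0 [6.24487223e-01 3.31428908e-05 2.52532166e-01] [ 1.20847472  1.21035867 -1.21033101] 0.08544170445257626
scene {'image': 0, 'fx': 409.132, 'fy': 409.132, 'cx': 282.8917, 'cy': 201.8586, 'k1': -0.0085, 'cam_to_world': [[-0.4694, -0.5095, 0.7212, -0.4078], [-0.883, 0.265, -0.3875, 0.4216], [0.0064, -0.8187, -0.5742, 0.8443], [0.0, 0.0, 0.0, 1.0]]}
side {'image': 0, 'fx': 426.2944, 'fy': 426.2944, 'cx': 276.4307, 'cy': 208.5178, 'k1': -0.1049, 'cam_to_world': [[0.6882, -0.5296, 0.4959, -0.1714], [-0.7255, -0.4963, 0.4768, -0.7543], [-0.0064, -0.6879, -0.7257, 1.1239], [0.0, 0.0, 0.0, 1.0]]}
wrist {'image': 0, 'fx': 331.4258, 'fy': 331.4258, 'cx': 284.1499, 'cy': 203.302, 'k1': -0.0744, 'mount': [[0.0005, -0.2858, 0.9583, -0.1207], [1.0, 0.0007, -0.0003, -0.0005], [-0.0006, 0.9583, 0.2858, -0.0735], [0.0, 0.0, 0.0, 1.0]]}
```

View pics/scene0.png

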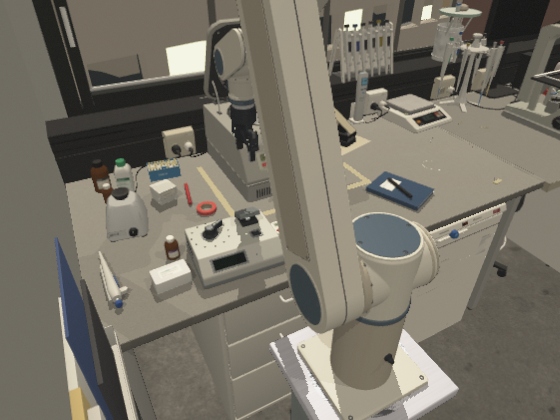

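View pics/side0.png

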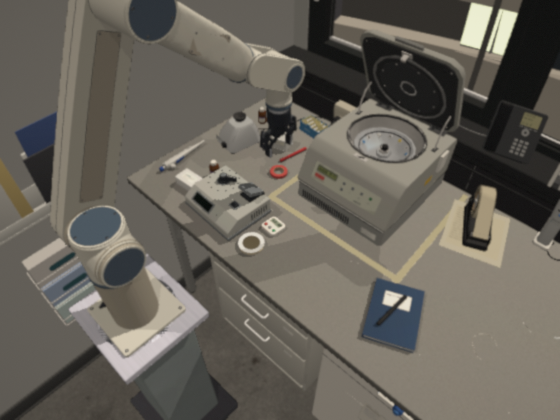

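View pics/wrist0.png

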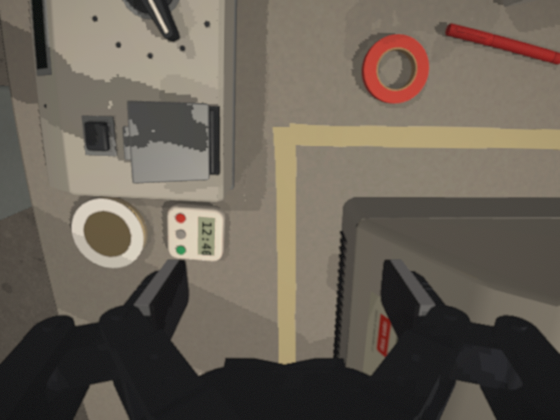

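The wrist view shows the photometer top-left (key about 97,136, cover about 170,140, wing tip about 172,35). I'll write helpers, get a rough location, then look from above.

```bash
cat > h.py <<'E'
from rig import manip
import cv2,numpy as np
from scipy.spatial.transform import Rotation as R
def T_tool():
    T=np.eye(4);T[:3,:3]=R.from_rotvec(manip.get_ee_rot()).as_matrix();T[:3,3]=manip.get_position();return T
def shot(name,fn=None):
    T=T_tool() if name=="wrist" else None
    c=manip.camera(name)
    c["M"]=T@c["mount"] if name=="wrist" else np.array(c["cam_to_world"])
    if fn: cv2.imwrite(f"pics/{fn}.png",c["image"][:,:,::-1]); np.savez(f"pics/{fn}.npz",**{k:v for k,v in c.items()})
    return c
def K(c): return np.array([[c["fx"],0,c["cx"]],[0,c["fy"],c["cy"]],[0,0,1.]])
def rays(c,px):
    px=np.atleast_2d(px).astype(float)
    n=cv2.undistortPoints(px.reshape(-1,1,2),K(c),np.array([float(c["k1"]),0,0,0])).reshape(-1,2)
    d=np.c_[n,np.ones(len(n))]@np.array(c["M"])[:3,:3].T
    return np.array(c["M"])[:3,3],d
def plane(c,px,z):
    o,d=rays(c,px); s=(z-o[2])/d[:,2]; return o+d*s[:,None]
def proj(c,P):
    P=np.atleast_2d(P); M=np.linalg.inv(c["M"]); q=P@M[:3,:3].T+M[:3,3]
    n=q[:,:2]/q[:,2:]; r2=(n**2).sum(1,keepdims=True); n=n*(1+float(c["k1"])*r2)
    return n*[c["fx"],c["fy"]]+[c["cx"],c["cy"]]
E
python3 - <<'E'
from h import *
print(T_tool().round(3))
c=shot("wrist","w1"); print(c["M"].round(3))
print(plane(c,[[97,136],[170,185],[223,200],[172,35],[150,5]],0.075).round(3))
E
```

```text
[[-0.001  1.     0.     0.625]
 [ 0.     0.    -1.     0.   ]
 [-1.    -0.001 -0.     0.253]
 [ 0.     0.     0.     1.   ]]
[[ 1.     0.001 -0.001  0.624]
 [ 0.001 -0.958 -0.286  0.074]
 [-0.002  0.286 -0.958  0.373]
 [ 0.     0.     0.     1.   ]]
[[ 0.453  0.048  0.075]
 [ 0.517  0.002  0.075]
 [ 0.566 -0.012  0.075]
 [ 0.53   0.132  0.075]
 [ 0.513  0.156  0.075]]
```

Run:
```python
from h import *
manip.command_gripper(0.0)
print(manip.get_time(),manip.get_width())
manip.move_to([0.48,0.09,0.29],manip.get_ee_rot())
print(manip.get_time(),manip.get_position(),manip.get_contact_force())
shot("wrist","w2"); shot("side","s2"); shot("scene","c2")
```

```text
0.9667 0.00015412009926803476
1.7 [0.48118057 0.08992954 0.29044328] [-0.16264835 -0.7457627   0.66179154]
```

View pics/w2.png

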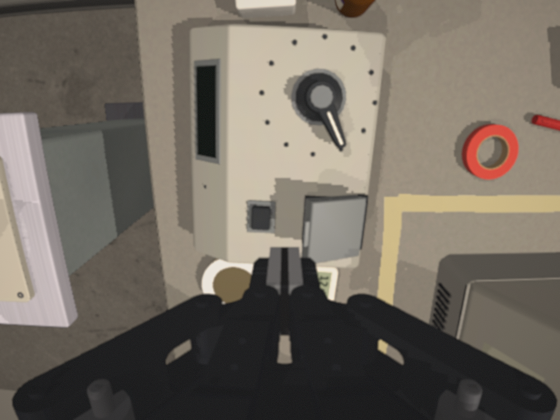

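The dial hub is at about (322,97), the wing tip at about (342,148) (pointing to back-right), the key at about (260,217), the cover's front edge at x about 305 and the closed fingers at the bottom centre. Next: the dots and an enlarged crop.

Run:
```python
from h import *
c=dict(np.load("pics/w2.npz")); im=c["image"]
g=cv2.cvtColor(im,cv2.COLOR_RGB2GRAY)
bh=cv2.morphologyEx(g,cv2.MORPH_BLACKHAT,cv2.getStructuringElement(cv2.MORPH_ELLIPSE,(11,11)))
_,m=cv2.threshold(bh,35,255,cv2.THRESH_BINARY)
n,l,st,ce=cv2.connectedComponentsWithStats(m)
pts=[ce[i] for i in range(1,n) if 6<st[i,4]<50 and 235<ce[i,0]<385 and 25<ce[i,1]<165 and max(st[i,2:4])<9]
pts=np.array(pts);P=plane(c,pts,0.075);
pc=plane(c,[[322,97]],0.102)[0]
keep=abs(np.hypot(*(P-pc)[:,:2].T)-0.055)<0.008
P=P[keep];A=np.c_[2*P[:,:2],np.ones(len(P))];s=np.linalg.lstsq(A,(P[:,:2]**2).sum(1),rcond=None)[0]
cx=s[:2];r=np.sqrt(s[2]+cx@cx);print("center",cx,"r",r,"hubguess",pc)
ang=np.degrees(np.arctan2(P[:,1]-cx[1],P[:,0]-cx[0]));print(np.c_[pts[keep],np.sort(ang)].round(1)[:,2], (np.sort(ang)%30).round(1))
# wing white line
w=(im.min(2)>150).astype(np.uint8); sub=np.zeros_like(w); sub[100:155,315:350]=w[100:155,315:350]
big=cv2.resize(im[10:280,180:400],None,fx=2.7,fy=2.2,interpolation=cv2.INTER_CUBIC); cv2.imwrite("pics/z2.png",big[:,:,::-1])
ys,xs=np.nonzero(sub);print(len(xs),xs.min(),xs.max(),ys.min(),ys.max())
W=plane(c,np.c_[xs,ys],0.1015)[:,:2]; v,_,_=[None]*3
d=W-cx; k=np.hypot(*d.T); print("wing ang",np.degrees(np.arctan2(*(d.mean(0)[::-1]))),k.min(),k.max())
f=cv2.fitLine(W.astype(np.float32)*1000,cv2.DIST_L2,0,.01,.01).ravel();print(f,np.degrees(np.arctan2(f[1],f[0])))
print("case px", plane(c,[[260,217],[228,24],[385,35],[373,253],[228,258]],0.075).round(4))
```

```text
center [0.5140757 0.1711297] r 0.05556897220746829 hubguess [0.51476888 0.1706068  0.102     ]
[-154.7 -124.5  -94.6  -34.8   -4.3   25.6   55.3   85.3  115.6  145.3
  175.5] [25.3 25.5 25.4 25.2 25.7 25.6 25.3 25.3 25.6 25.3 25.5]
714 315 349 100 154
wing ang -68.03522551911641 0.015116446817971642 0.058685239424770344
[4.5045155e-01 8.9280087e-01 5.2808960e+02 1.3638264e+02] 63.227337
case px [[ 0.4551  0.0478  0.075 ]
 [ 0.4286  0.2374  0.075 ]
 [ 0.5758  0.2287  0.075 ]
 [ 0.5803  0.0053  0.075 ]
 [ 0.4183 -0.0006  0.075 ]]
```

View pics/z2.png

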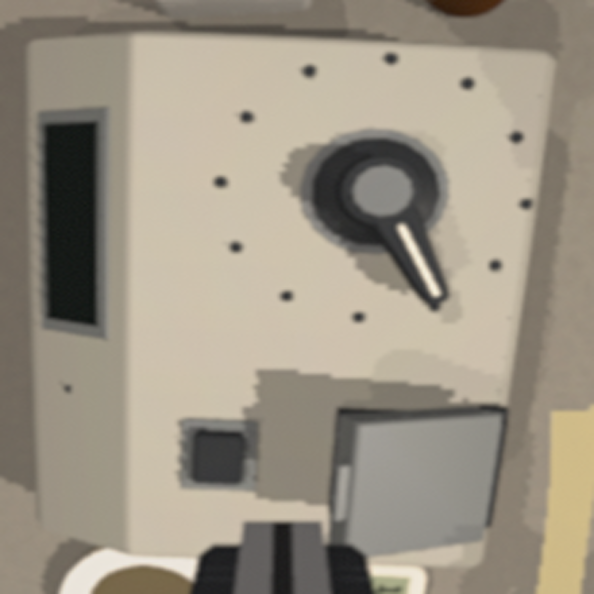

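View pics/s2.png

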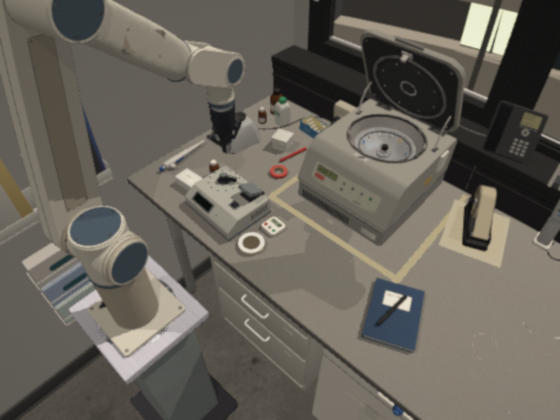

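Dots give the dial axis at (0.514, 0.171), stops at 25.4° mod 30; the hidden dot puts the wing at -64.6°, so four clicks clockwise ends at the dot at 175.4°. Now the approach and the first click.

```bash
cat > dial.py <<'E'
from h import *
C=np.array([0.5141,0.1711]); PHI0=-64.6
def pose(beta,gap=0.0,z=0.107,r=0.040,th=None):
    """finger -z face along rear flank of the wing when dial is turned clockwise by beta deg"""
    phi=np.radians(PHI0-beta); u=np.array([np.cos(phi),np.sin(phi)]); t=np.array([np.sin(phi),-np.cos(phi)])
    h=0.008-(r-0.0145)*3/31.5
    p=C+u*r-t*(h+0.011+gap)
    th=phi+np.pi-np.radians(5.4)
    M=np.c_[[0,0,-1],[np.cos(th),np.sin(th),0],[np.sin(th),-np.cos(th),0]]
    return [*p,z],R.from_matrix(M).as_rotvec()
def arc(b0,b1,step=5,rate=0.03):
    n=int(np.ceil((b1-b0)/step))
    for b in np.linspace(b0,b1,n+1)[1:]:
        manip.servo_line(*pose(b),rate=rate)
        f=manip.get_contact_force(); print(round(b,1),np.round(f,1),round(manip.get_time(),2))
E
python3 - <<'E'
from dial import *
for b in (0,60,112):
    print(np.round(manip.solve_ik(*pose(b)),2))
manip.move_to(*pose(0,0.012,z=0.17)); print(manip.get_joint_positions().round(2),manip.get_time(),manip.get_contact_force())
manip.servo_line(*pose(0,0.012),rate=0.06); print(manip.get_position(),manip.get_contact_force())
shot("wrist","w3")
E
```

```text
[ 0.23  0.54  1.85 -0.    0.75 -1.69]
[ 0.23  0.5   1.95 -0.    0.7  -0.65]
[ 0.29  0.47  1.99 -0.    0.67  0.32]
[ 0.24  0.46  1.8  -0.    0.88 -1.68] 3.4667 [-0.83396778  0.54499545 -0.21799435]
[0.55738106 0.14730849 0.10739016] [ 0.47929908  0.54256728 -0.34140772]
```

View pics/w3.png

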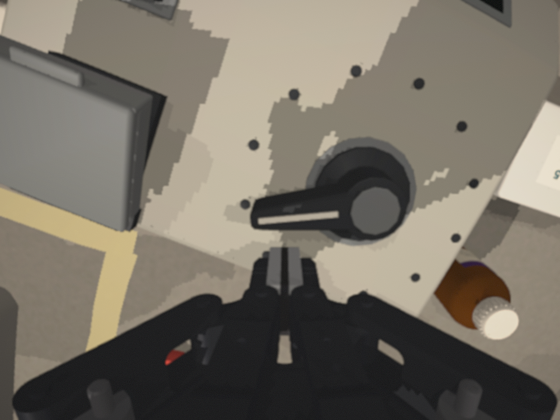

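The fingertips (268–303, 248) sit behind the wing (255–345, 213), with clear deck between. Pushing the first click.

Run:
```python
from dial import *
manip.servo_line(*pose(-4),rate=0.04)
arc(-4,22,step=4)
shot("wrist","w4"); print(manip.get_contact_force())
```

```text
-0.3 [-0.1  0.3 -0.9] 5.35
3.4 [ 1.6  1.5 -1.5] 5.6
7.1 [1.1 2.  0. ] 5.85
10.9 [ 1.3 -0.9  0.3] 6.1
14.6 [ 0.6 -0.7  1.1] 6.35
18.3 [ 0.4 -0.   0.1] 6.6
22.0 [0.2 0.1 1. ] 6.85
[-0.5586051 -0.3488445  0.2896071]
```

View pics/w4.png

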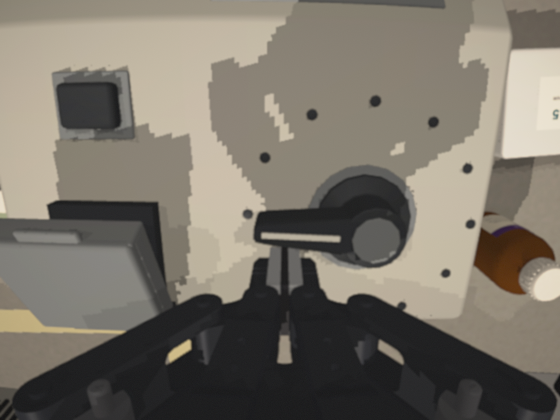

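```bash
cat >> dial.py <<'E'
def wing(c):
    g=cv2.cvtColor(c["image"],cv2.COLOR_RGB2GRAY).astype(np.float32); best=[]
    for a in np.arange(-180,180,1.0):
        p=np.radians(a);u=np.array([np.cos(p),np.sin(p)]);n=np.array([-u[1],u[0]])
        def s(o):
            r=np.linspace(.02,.042,15)[:,None]
            q=proj(c,np.c_[C+r*u+o*n,np.full(15,.1015)]).astype(np.float32)
            return cv2.remap(g,q[:,:1],q[:,1:],cv2.INTER_LINEAR).mean()
        best.append((s(0)-max(s(.0035),s(-.0035)),a))
    return sorted(best)[::-1][:3]
E
python3 - <<'E'
from dial import *
for n in ("w2","w3","w4"): print(n,wing(dict(np.load(f"pics/{n}.npz"))))
E
```

```text
w2 [(np.float32(159.95319), np.float64(-64.0)), (np.float32(159.57884), np.float64(-65.0)), (np.float32(126.94153), np.float64(-66.0))]
w3 [(np.float32(127.89511), np.float64(-64.0)), (np.float32(125.02045), np.float64(-65.0)), (np.float32(107.58001), np.float64(-63.0))]
w4 [(np.float32(135.1871), np.float64(-94.0)), (np.float32(132.4358), np.float64(-95.0)), (np.float32(119.90039), np.float64(-93.0))]
```

Exactly one click so far (-64.6 → -94.5°). Next, two more clicks, with a check after each.

Run:
```python
from dial import *
for k in (1,2):
    arc(30*k-8,30*k+22,step=5)
    w=wing(shot("wrist",f"w5_{k}")); print(k+1,"clicks? wing",w[0], "expect",PHI0-30*(k+1))
    if abs((w[0][1]-(PHI0-30*(k+1))+180)%360-180)>4: break
```

```text
27.0 [ 0.3 -0.7 -0. ] 7.17
32.0 [ 3.2  0.7 -0.8] 7.45
37.0 [ 2.7  0.7 -0.5] 7.72
42.0 [0.8 0.6 0.6] 8.0
47.0 [-0.4 -0.2 -0.3] 8.28
52.0 [ 0.9 -0.1 -0.6] 8.55
2 clicks? wing (np.float32(127.72786), np.float64(-124.0)) expect -124.6
57.0 [-0.3 -0.2 -1.1] 8.88
62.0 [ 2.3 -0.1 -0.7] 9.15
67.0 [ 1.  -1.   0.2] 9.43
72.0 [-0.  -0.5 -0.1] 9.7
77.0 [0.5 0.  0. ] 9.97
82.0 [0.3 0.2 0.7] 10.25
3 clicks? wing (np.float32(115.7192), np.float64(-154.0)) expect -154.6
```

Run:
```python
from dial import *
arc(82,110,step=5)
manip.servo_line(*pose(110,0.012),rate=0.05)
manip.servo_line(*pose(110,0.012,z=0.2),rate=0.12)
w=wing(shot("wrist","w6")); print(w, "expect",PHI0-120+360, manip.get_position())
# overview for cover and key
M=np.c_[[0,0,-1],[1,0,0],[0,-1,0]]
manip.move_to([0.46,0.04,0.26],R.from_matrix(M).as_rotvec())
c=shot("wrist","w7"); shot("side","s7"); print(manip.get_time(),wing(c))
```

```text
86.7 [ 1.  -0.2  0.6] 10.57
91.3 [ 2.3 -1.4 -0.5] 10.83
96.0 [ 2.3 -1.9  1. ] 11.1
100.7 [ 0.2 -0.6  0.2] 11.37
105.3 [-0.  -0.3 -0.6] 11.63
110.0 [0.1 0.  0.1] 11.9
[(np.float32(172.85175), np.float64(176.0)), (np.float32(169.88014), np.float64(175.0)), (np.float32(145.32487), np.float64(177.0))] expect 175.4 [0.4764004  0.1387721  0.19923405]
13.9083 [(np.float32(171.81009), np.float64(175.0)), (np.float32(161.37839), np.float64(174.0)), (np.float32(158.1379), np.float64(176.0))]
```

View pics/w6.png

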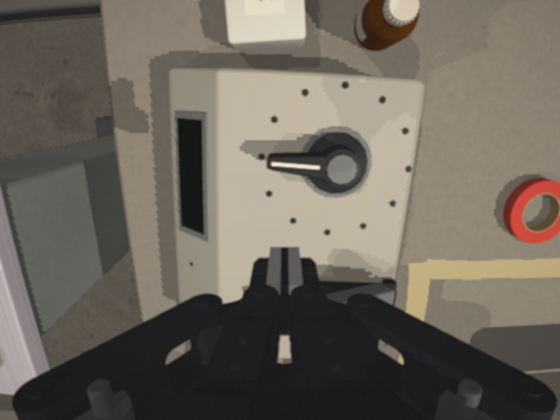

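View pics/w7.png

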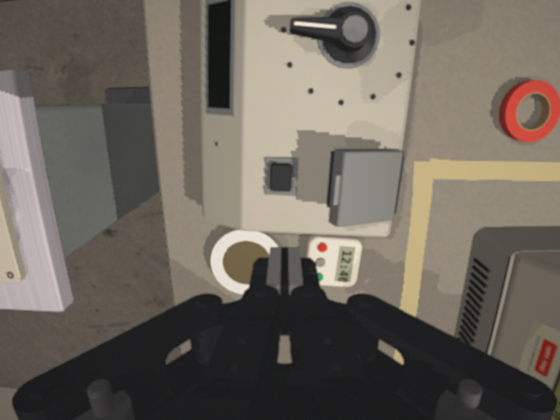

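The wing now lies on the target dot (175.4°). In the overview the key centre is at about (281,177) and the cover's front edge at about col 335, rows 150–225. Next: cover geometry.

Run:
```python
from dial import *
c=dict(np.load("pics/w7.npz")); im=c["image"]; g=cv2.cvtColor(im,cv2.COLOR_RGB2GRAY)
m=(g<60).astype(np.uint8); n,l,st,ce=cv2.connectedComponentsWithStats(m)
for i in range(1,n):
    if np.hypot(*(ce[i]-[281,177]))<15: print("key",st[i],ce[i]); kp=ce[i]
k=plane(c,[kp],0.084)[0]; print("key",k)
v=k[:2]-C; yaw=np.arctan2(v[1],v[0])-np.arctan2(-.125,-.052); print("yaw",np.degrees(yaw),np.hypot(*v),np.hypot(.125,.052))
c2=dict(np.load("pics/w2.npz"))
g2=cv2.cvtColor(c2["image"],cv2.COLOR_RGB2GRAY);n,l,st,ce=cv2.connectedComponentsWithStats((g2<60).astype(np.uint8))
for i in range(1,n):
    if np.hypot(*(ce[i]-[260,217]))<15: print("key from w2",plane(c2,[ce[i]],0.084))
Rm=np.array([[np.cos(yaw),-np.sin(yaw)],[np.sin(yaw),np.cos(yaw)]])
off=((C+k[:2])/2)-Rm@np.array([(.038-.014)/2,(.060-.065)/2])
print("photometer",off)
H=np.r_[off+Rm@[.091,-.065],.0875]; print("hinge",H)
big=cv2.resize(im[110:260,240:430],None,fx=4,fy=4,interpolation=cv2.INTER_CUBIC)
# overlay of predicted front edge for angles
def edge(a,y): # a open
    # upper front edge: 64 forward & 8 up when shut
    x=-.064*np.cos(a)-.008*np.sin(a)*-1*-1 if 0 else -(.064*np.cos(a)-.008*np.sin(a)); z=.064*np.sin(a)+.008*np.cos(a)
    return np.r_[off+Rm@[.091+x,-.065+y],.0875+z]
for a in (0,.35,.45,.55,.65): print(a,proj(c,[edge(a,.032),edge(a,-.032)]).round(1).tolist(),edge(a,0).round(4))
cv2.imwrite("pics/z7.png",big[:,:,::-1])
```

```text
key [270 163  22  27 518] [280.01737452 176.21428571]
key [0.4555318  0.05047453 0.084     ]
yaw -3.311003025669895 0.1340922758633087 0.13538463723776048
key from w2 [[0.45609551 0.05157954 0.084     ]]
key from w2 [[0.45156782 0.04762121 0.084     ]]
photometer [0.47298032 0.11397616]
hinge [0.5600743  0.04382889 0.0875    ]
0 [[329.4, 145.8], [322.7, 216.5]] [0.4962 0.0475 0.0955]
0.35 [[341.2, 149.5], [333.3, 225.1]] [0.5028 0.0471 0.117 ]
0.45 [[346.5, 150.7], [338.1, 227.6]] [0.506  0.047  0.1225]
0.55 [[352.6, 151.9], [343.6, 230.2]] [0.5098 0.0467 0.1278]
0.65 [[359.5, 153.1], [349.9, 232.6]] [0.514  0.0465 0.1326]
```

View pics/z7.png

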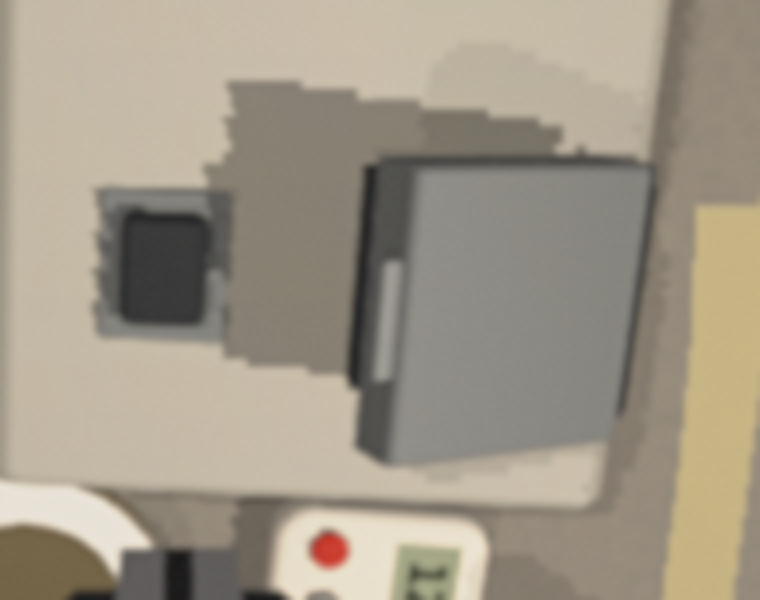

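View pics/s7.png

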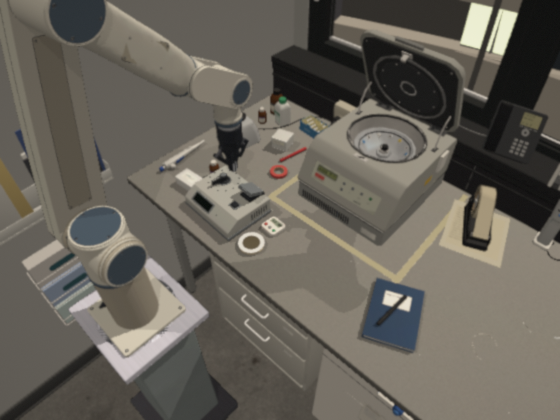

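Predicted edge corners match the seen ones (344,151), (337,226) at about 0.43 rad open. I'll close it along its arc, watching force.

```bash
cat > cov.py <<'E'
from dial import *
yaw=np.radians(-3.0); Rm=np.array([[np.cos(yaw),-np.sin(yaw)],[np.sin(yaw),np.cos(yaw)]])
H=np.array([0.5600,0.0438,0.0875])
ROT=R.from_matrix(np.c_[[0,0,-1],[np.cos(yaw),np.sin(yaw),0],[np.sin(yaw),-np.cos(yaw),0]]).as_rotvec()
def cpos(a,s=.056):
    x=-(s*np.cos(a)-.008*np.sin(a))+.0075*(1 if a>0.05 else max(a,0)/.05); z=s*np.sin(a)+.008*np.cos(a)
    return [*(H[:2]+Rm@[x,0]),H[2]+z+.022]
E
python3 - <<'E'
from cov import *
manip.move_to([*cpos(.6)[:2],.19],ROT); 
manip.servo_line(cpos(.6),rate=.08); f0=manip.get_contact_force(); print(f0,manip.get_time())
for a in np.arange(.55,-.2,-.05):
    manip.servo_line(cpos(a),rate=.03); f=manip.get_contact_force(); print(round(a,2),np.round(f,1),np.round(manip.get_position()[2],4),round(manip.get_time(),2))
    if f[2]-f0[2]>9: break
shot("wrist","w8")
E
```

```text
[ 0.30220316 -0.34662068 -0.74481447] 15.0583
0.55 [ 0.5  0.1 -0.4] 0.1458 15.31
0.5 [ 0.4 -0.1 -0. ] 0.1433 15.56
0.45 [-0.3 -0.9 -0.3] 0.1409 15.81
0.4 [ 0.6  0.2 -0.5] 0.1385 16.06
0.35 [0.6 0.1 0.8] 0.136 16.31
0.3 [-0.7  0.8  0.1] 0.1335 16.56
0.25 [-0.2  0.1  0.7] 0.1309 16.81
0.2 [-0.3 -0.4 -0.8] 0.1283 17.06
0.15 [-0.3 -0.4  0.1] 0.1256 17.31
0.1 [-0.4 -0.4 -0.3] 0.1229 17.56
0.05 [-0.   0.9 -0.1] 0.1201 17.81
-0.0 [-0.4 -0.   1.5] 0.1175 18.24
-0.05 [-8.8 -0.9 27.9] 0.1167 18.49
```

View pics/w8.png

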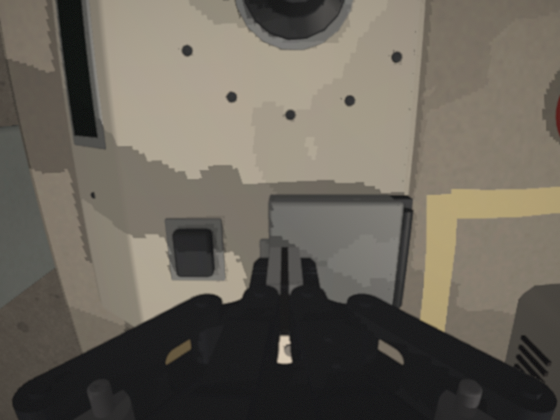

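Stop reached (28 N peak at the fingertip, at the expected shut height). Lift, verify the cover, and re-measure the key.

Run:
```python
from cov import *
p=manip.get_position(); manip.servo_line([p[0],p[1],.125],ROT,rate=.05)
manip.move_to([0.46,0.04,0.24],ROT)
c=shot("wrist","w9"); shot("scene","c9"); print(manip.get_time(),manip.get_contact_force(),wing(c)[:2])
g=cv2.cvtColor(c["image"],cv2.COLOR_RGB2GRAY); kp0=proj(c,[[.456,.05,.084]])[0]; print(kp0)
n,l,st,ce=cv2.connectedComponentsWithStats((g<60).astype(np.uint8))
for i in range(1,n):
    if np.hypot(*(ce[i]-kp0))<20: print("key",st[i],ce[i],plane(c,[ce[i]],.084))
for a in (0,.1,.2):
    print(a,[proj(c,[[*(H[:2]+Rm@[-(.064*np.cos(a)-.008*np.sin(a)),y]),H[2]+.064*np.sin(a)+.008*np.cos(a)]])[0].round(1).tolist() for y in (.032,-.032)])
```

```text
19.5583 [ 0.28347918 -0.13780098 -0.28257772] [(np.float32(168.37422), np.float64(175.0)), (np.float32(159.78223), np.float64(176.0))]
[279.41936363 182.16355644]
key [268 168  22  29 595] [278.86554622 181.66890756] [[0.4555511  0.05045755 0.084     ]]
0 [[329.4, 147.2], [326.6, 222.8]]
0.1 [[332.0, 148.3], [328.8, 225.4]]
0.2 [[335.4, 149.3], [331.9, 228.0]]
```

View pics/w9.png

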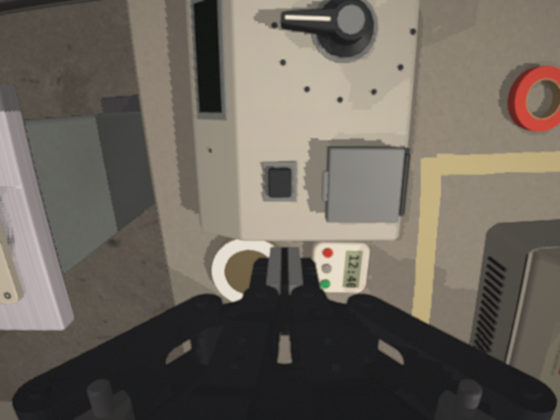

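The cover is shut (front edge at about col 328, rows 147–222, matching the 0 rad prediction), and the dial is unchanged. Now the key.

Run:
```python
from cov import *
k=[.4556,.0505]
manip.move_to([*k,.14],ROT); manip.servo_line([*k,.109],ROT,rate=.05)
f0=manip.get_contact_force()
for z in np.arange(.107,.0955,-.0005):
    manip.servo_line([*k,z],ROT,rate=.01); f=manip.get_contact_force()-f0; print(round(z,4),np.round(manip.get_position()[2],4),np.round(f,1))
    if f[2]>14: break
manip.hold(.3); print("held",manip.get_position(),manip.get_contact_force()-f0)
manip.servo_line([*k,.13],ROT,rate=.05); 
manip.move_to([0.46,0.04,0.24],ROT); manip.hold(.3)
c=shot("wrist","w10"); shot("side","s10"); shot("scene","c10"); print(manip.get_time(),wing(c)[:2],manip.get_contact_force())
```

```text
0.107 0.1071 [ 0.3 -0.4  0.7]
0.1065 0.1065 [ 0.4 -0.6  0.4]
0.106 0.106 [-0.  -1.2  2.3]
0.1055 0.1055 [ 0.  -0.9  2. ]
0.105 0.105 [-0.1 -0.6  2.5]
0.1045 0.1045 [ 0.8 -0.9  2.1]
0.104 0.104 [0.9 0.3 3.8]
0.1035 0.1035 [ 0.4 -0.5  3.5]
0.103 0.103 [ 0.9 -0.6  4.1]
0.1025 0.1025 [0.7 0.3 3.9]
0.102 0.102 [ 0.1 -0.9  4.6]
0.1015 0.1015 [0.  0.1 4.9]
0.101 0.101 [ 0.5 -1.3  5.8]
0.1005 0.1009 [-0.5 -0.2 10.7]
0.1 0.1008 [-2.7 -1.3 19.2]
held [0.4557261  0.05051345 0.10082063] [-2.09552724 -0.95730265 17.57342329]
26.675 [(np.float32(168.8823), np.float64(175.0)), (np.float32(157.04883), np.float64(176.0))] [ 0.20204444 -0.22271451  0.85782416]
```

View pics/w10.png

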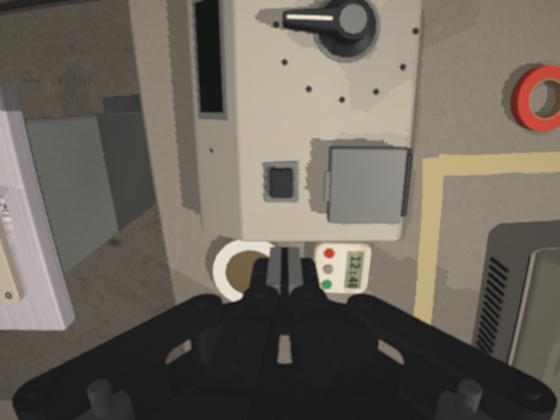

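View pics/s10.png

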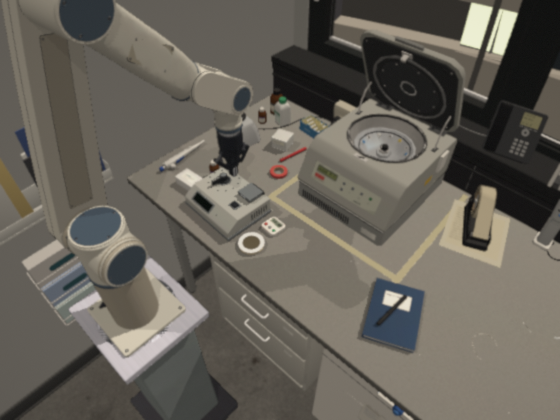

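The key travelled its full 5 mm to a hard stop and was released. The dial is at 175°, the cover is shut, the bystanders look unmoved and the robot is clear. Handing in.

```bash
python3 -c "
from rig import manip
print(manip.sign_off())"
```

```text
the job is handed in; nothing more can be done
None
```

I turned the dial four clicks, shut the cover, pressed the read key and let it go, in that order. I handed the job in at about 27 s of the 61 s allowed.

- **Dial:** I pushed the wing's flank with the closed fingertips, one click at a time. The wing went from about -64.6° through -94°, -124° and -154° to about 175.5°. The target stop was at 175.4°, and the wing was still there in every later picture.
- **Cover:** It started about 0.43 rad open. I pressed it along its arc until it met a hard stop at the expected shut height. After I lifted off, its front edge lay within 1–2 pixels of where a shut cover should appear. The last push peaked at about 28 N, firmer than the light touch asked for but under the 40 N and 120 N limits.
- **Key:** The force rose over about 5 mm of travel to 5–6 N, then hit a hard stop, where I held it at about 18–19 N. I then released it. In the last picture the key looks the same as before the press, but I did not measure its height.
- **Everything else:** In the last pictures the bystander objects look unmoved and the arm is clear of everything. I judged that by eye and did not measure it.

One thing disagreed with the description: it says the wing starts pointing to the photometer's left, but the images showed it pointing to the right and back. I went by the images, since the dots put the wing exactly on a stop.

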